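# Thread the axle through the guide roller and hang it in the fork stand

## Task

Mount the grey guide roller: take the axle by its square handle, thread its rod through the roller's bore as the roller lies in the cradle, and press it home so that the collar bears on the roller and the roller on the cradle's stop with about 10 N for a good half second, never more than 25 N. Then lift the roller out on the axle, touching it with nothing but the axle, carry it over to the stand and lower the axle gently into both open forks, the roller hanging between them, and let go. Leave the other things on the bench where they are.

Things in the scene. Friction and masses are not known exactly. Their poses are not given: they have to be found in the camera images.
- axle: Loose steel axle on the bench, 0.12 kg, tip roughly towards +y. Origin: centre of its aluminium square handle (44 long, 18 x 18 mm), on the rod's axis, 9 mm up as it lies. x runs along the rod to the tip. From the origin along x: handle to 22 mm, rod of 8 mm diameter to 42, collar of 18 mm diameter 42 to 48, rod of 8 mm to 119, blunt taper to 5 mm diameter at 125 mm.
- axle_tip (a point): Centre of the axle's tip, 125 mm from the handle's centre.
- axle_near (a point): Point on the axle's axis between handle and collar, 32 mm from the handle's centre: it belongs in the stand's near fork.
- axle_far (a point): Point on the axle's axis near the tip, 112 mm from the handle's centre: it belongs in the stand's far fork.
- roller: Grey plastic guide roller, loose, 0.11 to 0.22 kg, lying in the cradle. 50 mm long, 4 mm flanges of 52 mm diameter at both ends, 40 mm body between. Origin: middle of the bore; x along the bore, in the threading direction. Bore right through, 10 mm diameter, slightly wider in the last 4 mm at each end. It slides along the cradle at 1 to 3 N up to the stop.
- roller_mouth (a point): Centre of the roller's near end face (25 mm before its origin), where the axle enters and where the collar must bear. Pressed home, the roller's origin is 73 mm from the handle's centre.
- cradle: Fixed cradle, grey base 106 x 70 x 8 mm, from x = -50 to +56 mm. Origin on the underside, below the rods' middle line; x is the threading direction (roughly world +y). The roller lies by its flanges on two steel rods along x, bore about 44 mm above the bench. Both ends are open, but for bars 22 mm high at x = -43 and +53 mm. Along x on the rods sits an adjustable, clamped stop.
- cradle_stop (a point): Middle of the range of the cradle's stop, at bore height, on the cradle (x = +31 mm): the stop's near face stands anywhere from 7 mm before to 7 mm beyond this point, which is not measured: feel for it. It is rigid: two upright plates 58 mm high with a gap 18 mm wide, open at the top down to 24 mm, for the rod. At the start the roller's far face is 3 to 25 mm short of it.
- stand: Fixed stand, grey base 106 x 70 x 8 mm, two aluminium forks 8 mm thick and 40 mm wide at x = -41 and +39 mm. Origin: centre of the underside; the axle's tip must point along x (roughly world +y). With the axle in place the roller is above the origin and the handle stands out beyond the near fork, its centre at x = -73 mm.
- fork_near (a point): Where the axle's axis lies when it rests in the near fork: x = -41 mm of the stand, 54 mm above the bench; axes as the stand's. Slot 10 mm wide, open at the top, floor 50 mm above the bench, straight up to 60 mm, then widening at 45 degrees to about 30 mm at 70 mm height.
- fork_far (a point): The same point of the far fork, at x = +39 mm of the stand, 54 mm above the bench.
- screw_tin: Bystander: white round tin, 51 mm diameter, 25 mm high, between cradle and stand. Origin under its centre.
- tape_roll: Bystander: flat roll of tape, 66 mm diameter, 19 mm high. Origin under its centre.
- marker: Bystander: marker pen, 133 mm long, 14 mm thick, lying near the vice. Origin under its centre.
There are look-alikes about, which are no part of the job. What is shaped like the axle but green is not meant.

How it is judged:
By the outcome, as a careful person would: the job done as asked, in the order asked, and still so for the second after the job is handed in, with the robot touching nothing.
It also fails if it takes over 70 s, if anything falls off the work surface, if the arm or the gripper's body presses on something with over 40 N, if the wrist force passes 120 N, or if a joint passes its speed limit or range.

## Robot

A 6-joint arm with a two-finger parallel gripper is mounted at the origin on a cart in front of the work surface, level with it; the furniture and walls round the work are solid. World frame = base frame: x ahead of the robot, y to its left, z up, the work surface at z = 0. Lengths are in m, angles in rad, forces in N, time in s.
With the tool pointing down it reaches from about 0.25 to 0.775 m from the base axis. Payload 4 kg.
Tool frame: the origin (TCP) lies at the centre of the arm's flange, where the gripper is bolted on; the fingertips stand 199 mm ahead of it and the grasp point (between the pads) lies 180 mm ahead of it (robot.tcp_to_tips is the z of the fingertips in the tool frame, in m); z points along the fingers, y is the line along which they close (so a half turn about z gives the same grasp; the last joint's range is limited). The gripper opens to 94 mm and grips with 3 to 60 N. Pads are 16 mm wide; open, the fingers measure 119 mm over their backs; the gripper's body (75 mm by 177 mm) begins 78 mm behind the grasp point.
Start: joints at [1.051, 0.087, 1.371, -0, 1.684, -0.103], TCP at [0.223, 0.503, 0.405] pointing down, gripper open.
Joint ranges: [-3.1, 3.1], [-0.76, 2.03], [0.27, 2.55], [-1.08, 4.22], [0.17, 2.65], [-2.57, 2.57]. Speed limits (rad/s): [2.79, 2.79, 3.14, 3.14, 3.14, 3.14].

## Interface

Orientations are given as [roll, pitch, yaw] about the fixed x, y, z axes, in that order (R = Rz(yaw) Ry(pitch) Rx(roll)).
In Python, from bench import robot gives the robot as it stands.
- The arm moves only by the tool play_rows, never from a script. Its arguments are lists of equal length, an entry for each row: "translation": the shift along the tool's x, y, z scaled (see below), a list of three; "twist": the turn, a rotation vector about the tool's x, y, z scaled (see below), a list of three; "gripper": the opening, from -1 (shut) to 1 (fully open). A call has 1 to 8 rows; each row shifts and turns the commanded pose from where the row before left it, along the tool's axes as they then stand; what a row does not reach is not made up. The controller multiplies each number of a shift by 0.04 m and each number of a turn by 0.1 rad. A row lasts 1/10 s, in which the tool goes at most 50 mm and 8.59 degrees, less where a joint would pass 70% of its speed; a pose out of reach is approached as far as the arm can. A call with a number of a shift or a turn outside -1 to 1 is refused whole. A call with a gripper value outside its range is refused whole. The fingers move at their own pace and stop on an object; the grip force is fixed at half the most. Time passes only in rows, so rows that do not move let the fingers close. It gives the time, the measured TCP pose, the force, the opening and the grip force at its end, in the units of the state.
- robot.get_obs(): the state, without advancing time (a new reading comes with each control period).
- robot.snapshot(name): name is "scene" or "top"; returns the picture (480x640x3 uint8, red, green, blue); there is no depth.
- robot.camera_model(name): a dict with "camera_matrix" (3x3 intrinsics, pixels), "k1" (the pictures are not rectified: a ray, as slopes to the right and down, at radius r is drawn at 1 + k1 r^2 times it, then the intrinsics apply), "rvec" (rotation vector, rad) and "tvec" (3), from world to camera coordinates, as OpenCV has them. Camera axes: x right, y down, z forward; pixel columns grow to the right and rows downward; lengths in m; the calibration is good to about 2 mm. A picture is of the moment at which its call begins. camera_model takes no time and is no camera call.
- robot.close_job(): hands the job in; it is judged then, once.
Trained networks look in the newest picture that a camera, given by its name, has taken for a name from the list of things; names that differ only in an ending like _2 or _b are one class to them, and where a whole thing is asked for, a point or a joint stands for the part that bears it (a point fixed in the world has none). Each returns a list of dicts, best first, with "score" (0 to 1); they miss things now and then, are a little off and sometimes report something else, mostly with a low value. They report only what shows in the picture. A call takes as long as a camera call. They do not tell look-alikes from the thing itself.
- robot.recognise(name, camera): "centre" ([x, y, z] in m, in world coordinates, good to about 4 mm: the middle of the surface that is visible of it).
- robot.spot_point(name, camera): "centre" ([x, y, z] in m, in world coordinates, good to about 4 mm: a listed point, or the origin of a listed thing).
The state is a dict: "time": time; "joint_positions": joint angles; "qvel": joint speeds; "joint_torque": joint torques, N m; "tool_pos": TCP position; "ee_rot": TCP orientation; "wrist_force": force on the tool from outside, world axes, zero at the start; "wrist_torque": the same for the moment, N m; "width": finger opening in m; "finger_force": force on a finger pad.
Only numpy, scipy, OpenCV 4.12 (cv2) and the standard library are available. Lean on these libraries where they do the work, as an engineer would, in place of code of your own. Each camera call takes 0.05 s, during which the arm holds its last target. There are 200 camera calls.

## Working session

There is one attempt and no reset: what is moved stays moved. The work goes in short steps, Python scripts to look and compute and a tool call to move; the robot and the scene stay as the last step left them, time stands still between calls to the robot, and variables do not carry over. Pictures are saved under pics/ and viewed, at most 10 in all, crops included, and the job is handed in when it is done.

Besides the shell and the picture viewer there is one more tool, called after ">>>" as a command line: name --argument value ..., lists and objects as JSON in quotes. play_rows: Moves the arm, as the interface text tells. Its arguments: {"type":"object","properties":{"translation":{"type":"array","items":{"type":"array","items":{"type":"number","minimum":-1,"maximum":1}}},"twist":{"type":"array","items":{"type":"array","items":{"type":"number","minimum":-1,"maximum":1}}},"gripper":{"type":"array","items":{"type":"number"}}},"required":["translation","twist","gripper"]}

```bash
ls; mkdir -p pics; python3 - <<'E'
from bench import robot
import cv2
for c in ("scene","top"):
    im=robot.snapshot(c); cv2.imwrite(f"pics/{c}0.png",im[:,:,::-1])
    m=robot.camera_model(c); print(c,m)
    for n in ("axle","axle_tip","axle_near","roller","roller_mouth","cradle","cradle_stop","stand","fork_near","fork_far"):
        print(n,[( [round(float(v),3) for v in d["centre"]],round(float(d["score"]),2)) for d in robot.spot_point(n,c)])
print(robot.get_obs())
E
```

```text
pics
scene {'camera_matrix': array([[538.52515965,   0.        , 314.69012047],
       [  0.        , 538.52515965, 230.17589011],
       [  0.        ,   0.        ,   1.        ]]), 'k1': -0.12534263562018147, 'rvec': array([ 2.32943667, -0.57751   ,  0.22348667]), 'tvec': array([-0.57399889,  0.07895805,  1.31701718])}
axle [([0.411, -0.665, 0.006], 0.58), ([0.467, -0.292, 0.007], 0.5), ([0.507, 0.216, -0.001], 0.44)]
axle_tip [([0.513, -0.174, 0.005], 0.76), ([0.401, -0.789, 0.011], 0.59)]
axle_near [([0.516, -0.176, 0.008], 0.65), ([0.483, -0.265, 0.011], 0.59), ([0.406, -0.696, 0.01], 0.57)]
roller [([0.503, 0.207, 0.043], 0.59)]
roller_mouth [([0.496, 0.174, 0.044], 0.63)]
cradle [([0.507, 0.216, -0.003], 0.85)]
cradle_stop [([0.513, 0.244, 0.042], 0.65)]
stand [([0.644, -0.01, -0.004], 0.94)]
fork_near [([0.638, -0.049, 0.056], 0.84), ([0.481, -0.26, 0.011], 0.31)]
fork_far [([0.655, 0.027, 0.052], 0.85)]
top {'camera_matrix': array([[575.41656806,   0.        , 322.87917187],
       [  0.        , 575.41656806, 245.11805076],
       [  0.        ,   0.        ,   1.        ]
[... 846 characters left out ...]
1.1, 'joint_positions': array([ 1.05090087e+00,  8.72073926e-02,  1.37067913e+00, -1.55266045e-05,
        1.68361014e+00, -1.03103731e-01]), 'qvel': array([ 2.02509232e-04,  1.33275165e-06,  1.69265974e-03, -1.33582391e-03,
       -7.23820547e-04, -2.97435353e-04]), 'joint_torque': array([-9.96932431e-04, -3.40045881e+01, -3.02610934e+01,  7.17307627e-02,
        2.37307709e-02,  3.01949356e-06]), 'tool_pos': array([0.22266627, 0.50291589, 0.40471243]), 'ee_rot': array([3.14149876e+00, 2.52257405e-05, 2.72479918e+00]), 'wrist_force': array([0.36303538, 0.32234337, 0.14648228]), 'wrist_torque': array([-0.02241224, -0.00905042, -0.01159728]), 'finger_force': 0.0, 'width': 0.09362109791196276}
```

View pics/scene0.png

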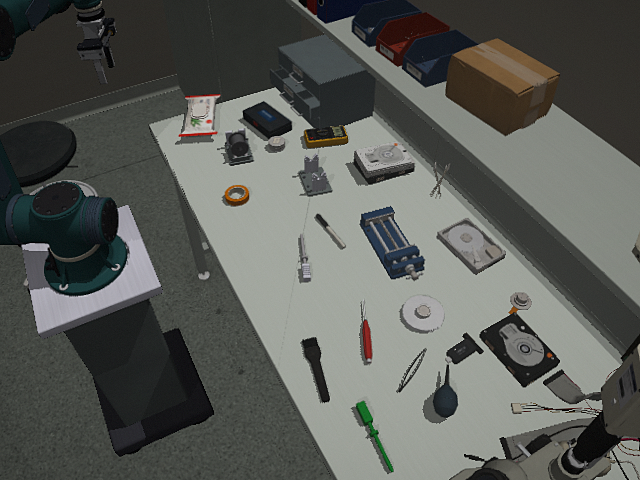

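View pics/top0.png

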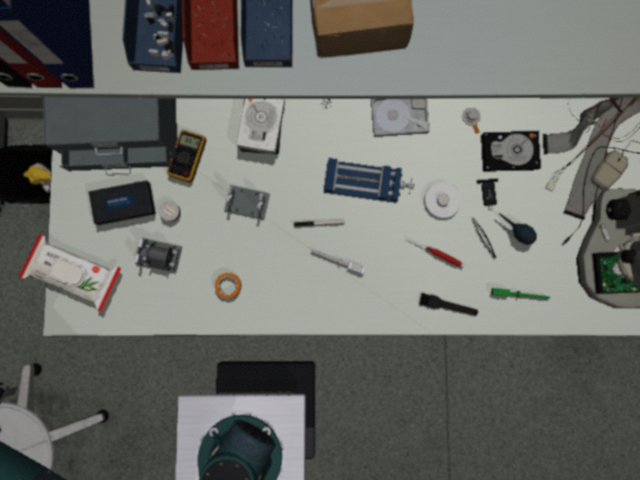

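```bash
cat > h.py <<'E'
import numpy as np, cv2
from bench import robot
def cam(c):
    m=robot.camera_model(c); return m["camera_matrix"],m["k1"],cv2.Rodrigues(np.array(m["rvec"]))[0],np.array(m["tvec"])
def proj(c,p):
    m=robot.camera_model(c); d=np.array([m["k1"],0,0,0,0.])
    return cv2.projectPoints(np.atleast_2d(np.array(p,float)),np.array(m["rvec"]),np.array(m["tvec"]),m["camera_matrix"],d)[0][:,0]
def ray(c,uv):
    K,k,R,t=cam(c); x=cv2.undistortPoints(np.array([[uv]],float),K,np.array([k,0,0,0,0.]))[0,0]
    return -R.T@t, R.T@np.array([x[0],x[1],1])
def pix2z(c,uv,z):
    o,d=ray(c,uv); return o+d*(z-o[2])/d[2]
def crop(im,u,v,w,h,s):
    return cv2.resize(im[v:v+h,u:u+w],None,fx=s,fy=s,interpolation=cv2.INTER_CUBIC)[:,:,::-1]
E
python3 - <<'E'
from h import *
t=cv2.imread("pics/top0.png")[:,:,::-1]; s=cv2.imread("pics/scene0.png")[:,:,::-1]
a=np.hstack([crop(t,305,240,66,50,4),crop(t,130,230,66,50,4),crop(t,218,175,66,50,4)])
b=np.hstack([crop(s,275,230,66,60,4),crop(s,210,120,66,60,4),crop(s,285,145,66,60,4)])
cv2.imwrite("pics/m.png",np.vstack([a,b]))
E
```

```text
(no output)
```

View pics/m.png

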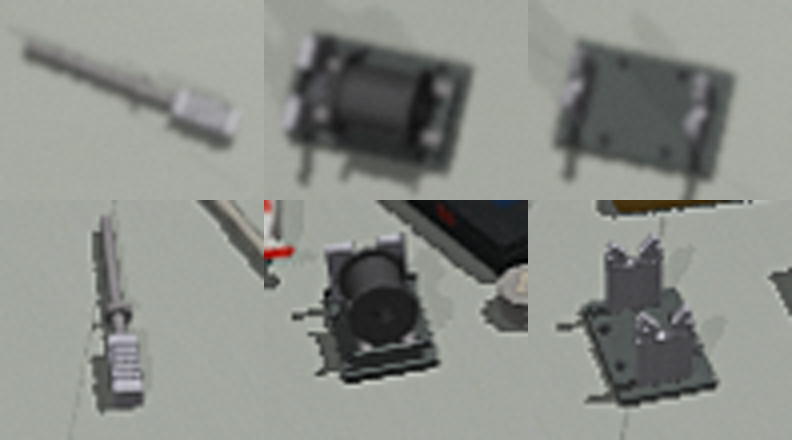

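```bash
python3 - <<'E'
from h import *
from scipy.optimize import least_squares
P=lambda c,l,ox,oy,cx,cy:[(c,((x-cx)/4+ox,(y-cy)/4+oy),p) for (x,y),p in l]
def fit(obs,x0):
    def T(q,p):
        c,s=np.cos(q[2]),np.sin(q[2]); return [q[0]+c*p[0]-s*p[1],q[1]+s*p[0]+c*p[1],p[2]]
    f=lambda q:np.concatenate([proj(c,T(q,p))[0]-np.array(uv)+.0 for c,uv,p in obs])
    r=least_squares(f,x0,loss="soft_l1"); print(r.x.round(4),np.degrees(r.x[2]).round(1)); print(r.fun.reshape(-1,2).round(1).tolist())
o=-0.5 # crop px offset negligible
# axle: handle centre top face, tip
A=P("top",[((206,118),(0,0,.018)),((25,42),(.125,0,.0115))],305,240,0,0)
S=P("scene",[((126,362),(0,0,.018)),((107,217),(.125,0,.0115)),],275,230,0,200)
for q in (A,S,A+S): fit(q,[.47,-.29,1.2])
# stand: x -> left in top picture
b=.008
A=P("top",[((735,75),(-.053,-.035,b)) if 0 else ((735,75),(-.053,-.035,b)),((715,180),(-.053,.035,b)),((580,42),(.053,-.035,b)),((555,150),(.053,.035,b))],218,175,528,0)
# +y_stand = towards world -x = down in picture
S=P("scene",[((717,386),(-.053,-.035,b)),((624,403),(-.053,.035,b)),((586,308),(.053,.035,b)),((660,339),(-.045,0,.05)),((633,264),(.035,0,.05))],285,145,528,200)
for q in (A,S,A+S): fit(q,[.64,-.01,1.3])
A=P("top",[((475,64),(-.05,-.035,b)),((454,175),(-.05,.035,b))],130,230,264,0)
S=P("scene",[((437,359),(-.05,-.035,b)),((348,378),(-.05,.035,b))],210,120,264,200)
for q in (A,S,A+S): fit(q,[.507,.217,1.3])
print(pix2z("scene",(210+(382-264)/4,120+(312-200)/4),.044))
E
```

```text
[ 0.4685 -0.2909  1.1665] 66.8
[[-0.3, -0.1], [0.3, 0.1]]
[ 0.4713 -0.2956  1.1943] 68.4
[[0.0, 0.2], [-0.0, -0.2]]
[ 0.4701 -0.293   1.1797] 67.6
[[0.5, -0.7], [0.8, 0.1], [-0.9, -0.4], [-0.2, -0.8]]
[ 0.6433 -0.009   1.3728] 78.7
[[0.5, 0.2], [-0.0, -0.1], [-0.5, 0.5], [0.1, -0.6]]
[ 0.6429 -0.0135  1.3468] 77.2
[[0.2, -0.3], [-1.3, 0.0], [-1.0, -0.8], [1.4, 0.3], [0.6, 0.7]]
[ 0.6433 -0.0104  1.3671] 78.3
[[1.1, 0.3], [0.4, -0.0], [0.1, 0.4], [0.6, -0.7], [0.0, -1.3], [-1.2, -0.6], [-1.7, -1.2], [1.3, -0.5], [-0.1, 0.0]]
[0.5026 0.2117 1.4086] 80.7
[[-0.1, 0.5], [0.1, -0.5]]
[0.5017 0.2096 1.4148] 81.1
[[0.5, -0.2], [-0.5, 0.2]]
[0.5023 0.2113 1.411 ] 80.8
[[0.1, 0.6], [0.3, -0.4], [0.5, -0.5], [-0.6, -0.2]]
[0.49797463 0.1811935  0.044     ]
```

Candidates: the silver axle at scene (305,262) / top (337,262), and the green look-alike at scene (375,435) / top (520,294). I'm choosing the silver one: the crop shows a square handle, collar and rod with the tip towards +y. Next I turn the tool in line with it.

>>> play_rows --translation '[[0,0,0],[0,0,0],[0,0,0],[0,0,0],[0,0,0],[0,0,0],[0,0,0],[0,0,0]]' --twist '[[0,0,1],[0,0,1],[0,0,1],[0,0,1],[0,0,1],[0,0,1],[0,0,1],[0,0,1]]' --gripper '[1,1,1,1,1,1,1,1]'

```text
time: 1.9
tool_pos: [0.2227, 0.5029, 0.4047]
ee_rot: [3.142, -0.0, 1.921]
wrist_force: [-0.7, -0.1, -0.1]
width: 0.0942
finger_force: 0.0
```

>>> play_rows --translation '[[0,0,0],[0,0,0],[0,0,0],[0,0,0],[0,0,0],[0,0,0],[0,0,0],[0,0,0]]' --twist '[[0,0,1],[0,0,1],[0,0,1],[0,0,1],[0,0,1],[0,0,1],[0,0,1],[0,0,0.45]]' --gripper '[1,1,1,1,1,1,1,1]'

```text
time: 2.7
tool_pos: [0.2227, 0.5029, 0.4047]
ee_rot: [3.142, -0.0, 1.177]
wrist_force: [-0.5, -0.7, -0.3]
width: 0.0941
finger_force: 0.0
```

```bash
cat >> h.py <<'E'
from scipy.spatial.transform import Rotation as Ro
def st():
    o=robot.get_obs(); R=Ro.from_euler("xyz",o["ee_rot"]); return o,np.array(o["tool_pos"]),R
def need(target,rpy=None):
    o,p,R=st(); d=R.inv().apply(np.array(target)-p)/.04
    print("t",round(o["time"],2),"pos",p.round(4),"rpy",np.array(o["ee_rot"]).round(4),"F",np.array(o["wrist_force"]).round(1),"w",round(o["width"],4))
    print("shift units",d.round(2))
    if rpy is not None: print("turn units",((R.inv()*Ro.from_euler("xyz",rpy)).as_rotvec()/.1).round(2))
E
python3 - <<'E'
from h import *
a=1.18
need([.4697+.008*np.cos(a),-.2925+.008*np.sin(a),.30],[np.pi,0,a]); print(st()[0]["joint_positions"].round(2))
E
```

```text
t 2.7 pos [0.2227 0.5029 0.4047] rpy [ 3.1416e+00 -1.0000e-04  1.1771e+00] F [-0.5 -0.7 -0.3] w 0.0941
shift units [-15.79  13.33   2.62]
turn units [ 0.   -0.   -0.03]
[ 1.05  0.09  1.37 -0.    1.68  1.44]
```

>>> play_rows --translation '[[-0.79,0.67,0],[-0.79,0.67,0],[-0.79,0.67,0],[-0.79,0.67,0],[-0.79,0.67,0],[-0.79,0.67,0],[-0.79,0.67,0],[-0.79,0.67,0]]' --twist '[[0,0,0],[0,0,0],[0,0,0],[0,0,0],[0,0,0],[0,0,0],[0,0,0],[0,0,0]]' --gripper '[1,1,1,1,1,1,1,1]'

```text
time: 3.5
tool_pos: [0.3245, 0.1859, 0.4049]
ee_rot: [3.141, -0.001, 1.18]
wrist_force: [0.9, -0.2, 0.5]
width: 0.0937
finger_force: 0.0
```

>>> play_rows --translation '[[-0.79,0.67,0],[-0.79,0.67,0],[-0.79,0.67,0],[-0.79,0.67,0],[-0.79,0.67,0],[-0.79,0.67,0],[-0.79,0.67,0],[-0.79,0.67,0]]' --twist '[[0,0,0],[0,0,0],[0,0,0],[0,0,0],[0,0,0],[0,0,0],[0,0,0],[0,0,0]]' --gripper '[1,1,1,1,1,1,1,1]'

```text
time: 4.3
tool_pos: [0.4265, -0.1297, 0.4049]
ee_rot: [3.141, -0.0, 1.179]
wrist_force: [-0.1, 0.9, 0.5]
width: 0.0939
finger_force: 0.0
```

>>> play_rows --translation '[[-0.79,0.67,0.4],[-0.79,0.67,0.6],[-0.79,0.67,0.8],[-0.79,0.66,0.8],[0,0,0],[0,0,0]]' --twist '[[0,0,0],[0,0,0],[0,0,0],[0,0,0],[0,0,0],[0,0,0]]' --gripper '[0,0,0,0,0,0]'

```text
time: 4.9
tool_pos: [0.4757, -0.2825, 0.302]
ee_rot: [-3.138, -0.002, 1.178]
wrist_force: [0.2, 1.1, 0.6]
width: 0.0496
finger_force: 0.0
```

```bash
python3 - <<'E'
from h import *
a=1.18
need([.4697+.008*np.cos(a),-.2925+.008*np.sin(a),.202],[np.pi,0,a])
E
```

```text
t 4.9 pos [ 0.4757 -0.2825  0.302 ] rpy [-3.1381e+00 -1.5000e-03  1.1784e+00] F [0.2 1.1 0.6] w 0.0496
shift units [-0.09 -0.04  2.5 ]
turn units [-0.03 -0.02 -0.02]
```

>>> play_rows --translation '[[-0.09,-0.04,0.6],[0,0,0.6],[0,0,0.6],[0,0,0.4],[0,0,0.28],[0,0,0],[0,0,0]]' --twist '[[0,0,0],[0,0,0],[0,0,0],[0,0,0],[0,0,0],[0,0,0],[0,0,0]]' --gripper '[0,0,0,0,0,0,0]'

```text
time: 5.6
tool_pos: [0.4735, -0.2845, 0.206]
ee_rot: [3.139, 0.0, 1.181]
wrist_force: [-0.0, -0.9, 1.2]
width: 0.0471
finger_force: 0.0
```

>>> play_rows --translation '[[0,0,0],[0,0,0],[0,0,0],[0,0,0],[0,0,0],[0,0,0]]' --twist '[[0,0,0],[0,0,0],[0,0,0],[0,0,0],[0,0,0],[0,0,0]]' --gripper '[-1,-1,-1,-1,-1,-1]'

```text
time: 6.2
tool_pos: [0.4732, -0.285, 0.2046]
ee_rot: [3.141, 0.0, 1.18]
wrist_force: [-0.3, -0.3, 1.6]
width: 0.0176
finger_force: 30.0
```

>>> play_rows --translation '[[0,0,0],[0,0,0.08],[0,0,0],[0,0,0],[0,0,0],[0,0,0]]' --twist '[[0,0,0],[0,0,0],[0,0,0],[0,0,0],[0,0,0],[0,0,0]]' --gripper '[-0.3,-0.3,-1,-1,-1,-1]'

```text
time: 6.8
tool_pos: [0.4729, -0.2847, 0.2007]
ee_rot: [-3.141, -0.0, 1.18]
wrist_force: [-0.3, 0.3, -1.3]
width: 0.0176
finger_force: 30.0
```

>>> play_rows --translation '[[0,0,-0.3],[0,0,-0.8],[0,0,-1],[0,0,-0.8],[0,0,-0.3],[0,0,0],[0,0,0]]' --twist '[[0,0,0],[0,0,0],[0,0,0],[0,0,0],[0,0,0],[0,0,0],[0,0,0]]' --gripper '[-1,-1,-1,-1,-1,-1,-1]'

```text
time: 7.5
tool_pos: [0.4727, -0.2846, 0.3276]
ee_rot: [-3.139, -0.001, 1.18]
wrist_force: [-0.0, 0.4, -0.6]
width: 0.0177
finger_force: 30.0
```

```bash
python3 - <<'E'
from h import *
need([0,0,0])
for c in ("scene","top"):
    im=robot.snapshot(c); cv2.imwrite(f"pics/{c}1.png",im[:,:,::-1])
    for n in ("axle","axle_tip","axle_near"):
        print(c,n,[(np.round(d["centre"],3).tolist(),round(float(d["score"]),2)) for d in robot.spot_point(n,c)])
E
```

```text
t 7.5 pos [ 0.4727 -0.2846  0.3276] rpy [-3.1394e+00 -6.0000e-04  1.1798e+00] F [-0.   0.4 -0.6] w 0.0177
shift units [  2.07 -13.62   8.22]
scene axle [([0.409, -0.667, 0.007], 0.85), ([0.467, -0.288, 0.134], 0.68), ([0.512, -0.19, 0.132], 0.54)]
scene axle_tip [([0.397, -0.785, 0.011], 0.59), ([0.517, -0.174, 0.135], 0.57)]
scene axle_near [([0.409, -0.694, 0.01], 0.89), ([0.48, -0.263, 0.137], 0.78)]
top axle [([0.41, -0.663, 0.008], 0.58)]
top axle_tip [([0.516, -0.179, 0.133], 0.67), ([0.396, -0.786, 0.009], 0.56)]
top axle_near [([0.407, -0.691, 0.008], 0.58), ([0.482, -0.263, 0.132], 0.46)]
```

```bash
cat > ov.py <<'E'
from h import *
def draw(c,im,q,kind,u,v,w,h,s,extra=0):
    out=np.ascontiguousarray(crop(im,u,v,w,h,s))
    def L(a,b,col):
        n=np.array([a,b],float); C,S=np.cos(q[2]),np.sin(q[2])
        W=np.c_[q[0]+C*n[:,0]-S*n[:,1],q[1]+S*n[:,0]+C*n[:,1],n[:,2]]
        p=((proj(c,W)-[u,v]+.5)*s*8).astype(int); cv2.line(out,tuple(map(int,p[0])),tuple(map(int,p[1])),col,1,cv2.LINE_AA,3)
    x0,x1=(-.05,.056) if kind=="cradle" else (-.053,.053)
    P=[(x0,-.035,.008),(x1,-.035,.008),(x1,.035,.008),(x0,.035,.008)]
    for i in range(4): L(P[i],P[(i+1)%4],(0,255,255))
    if kind=="cradle":
        m=extra
        L((m-.03,0,.044),(m,0,.044),(0,0,255))
        for X in (m,m+.05):
            T=[(X,.026*np.cos(t),.044+.026*np.sin(t)) for t in np.linspace(0,2*np.pi,25)]
            for a,b in zip(T,T[1:]): L(a,b,(0,255,0))
    else:
        for X in (-.045,-.037,.035,.043):
            T=[(X,.02,.008),(X,.02,.07),(X,.015,.07),(X,.005,.06),(X,.005,.05),(X,-.005,.05),(X,-.005,.06),(X,-.015,.07),(X,-.02,.07),(X,-.02,.008)]
            for a,b in zip(T,T[1:]): L(a,b,(0,255,0))
    return out
E
cat > go.py <<'E'
from ov import *; import sys
t=cv2.imread("pics/top0.png")[:,:,::-1]; s=cv2.imread("pics/scene0.png")[:,:,::-1]
qc,m,qs=eval(sys.argv[1])
a=np.hstack([draw("top",t,qc,"cradle",128,230,57,43,7,m),draw("scene",s,qc,"cradle",210,122,57,43,7,m)])
b=np.hstack([draw("top",t,qs,"stand",218,180,57,43,7),draw("scene",s,qs,"stand",287,150,57,43,7)])
cv2.imwrite(sys.argv[2],np.vstack([a,b]))
E
python3 go.py "[.505,.2145,1.37],-.036,[.6435,-.0095,1.365]" pics/o1.png
```

```text
(no output)
```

View pics/o1.png

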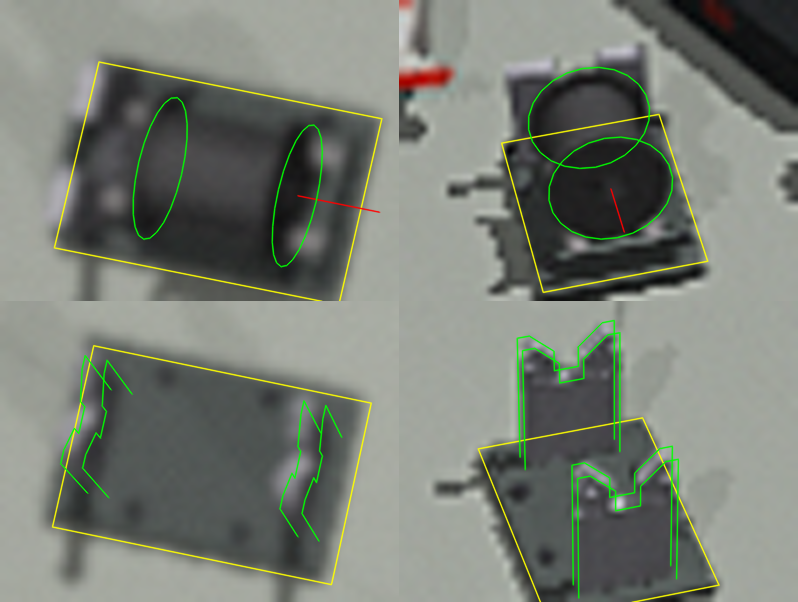

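The overlay matches the picture: the cradle's bore falls at (610,188) in the scene crop, and the stand's forks lie on their outlines. I now carry the axle to in front of the mouth.

>>> play_rows --translation '[[0,0,0],[0,0,0],[0.6,-0.17,0],[0.8,-0.17,0],[0.8,-0.17,0],[0.8,-0.17,0],[0.8,-0.17,0],[0.8,-0.17,0]]' --twist '[[0,0,-0.95],[0,0,-0.95],[0,0,0],[0,0,0],[0,0,0],[0,0,0],[0,0,0],[0,0,0]]' --gripper '[-1,-1,-1,-1,-1,-1,-1,-1]'

```text
time: 8.7
tool_pos: [0.4696, -0.0951, 0.329]
ee_rot: [3.141, -0.0, 1.37]
wrist_force: [0.1, -0.8, -1.5]
width: 0.0177
finger_force: 30.0
```

>>> play_rows --translation '[[0.8,-0.17,0],[0.8,-0.17,0.4],[0.8,-0.17,0.6],[0.8,-0.17,0.6],[0,0,0.4],[0,0,0.3],[0,0,0]]' --twist '[[0,0,0],[0,0,0],[0,0,0],[0,0,0],[0,0,0],[0,0,0],[0,0,0]]' --gripper '[-1,-1,-1,-1,-1,-1,-1]'

```text
time: 9.4
tool_pos: [0.468, 0.0344, 0.2352]
ee_rot: [-3.138, 0.001, 1.37]
wrist_force: [-1.0, 0.8, -1.5]
width: 0.0176
finger_force: 30.0
```

```bash
python3 - <<'E'
from h import *
need([.4686,.0356,.2356],[np.pi,0,1.37])
ims=[]
for c,u,v in (("scene",205,125),("top",140,225)):
    im=robot.snapshot(c); ims.append((c,im,u,v))
    for n in ("axle_tip","roller_mouth"):
        print(c,n,[(np.round(d["centre"],3).tolist(),round(float(d["score"]),2)) for d in robot.spot_point(n,c)])
o,p,R=st()
outs=[]
for c,im,u,v in ims:
    s=7; out=np.ascontiguousarray(crop(im,u,v,57,57,s))
    for w,col in ((p+R.apply([.1166,0,.1916]),(0,255,0)),([.4978,.1792,.044],(0,0,255))):
        x,y=((proj(c,w)[0]-[u,v]+.5)*s).astype(int); cv2.circle(out,(int(x),int(y)),4,col,1)
    outs.append(out)
cv2.imwrite("pics/a1.png",np.hstack(outs))
E
```

```text
t 9.4 pos [0.468  0.0344 0.2352] rpy [-3.1378e+00  7.0000e-04  1.3698e+00] F [-1.   0.8 -1.5] w 0.0176
shift units [ 0.03  0.01 -0.01]
turn units [-0.04  0.01 -0.  ]
scene axle_tip [([0.4, -0.791, 0.009], 0.58)]
scene roller_mouth [([0.505, 0.218, -0.002], 0.38)]
top axle_tip [([0.39, -0.784, 0.01], 0.81)]
top roller_mouth [([0.495, 0.18, 0.04], 0.86)]
```

View pics/a1.png

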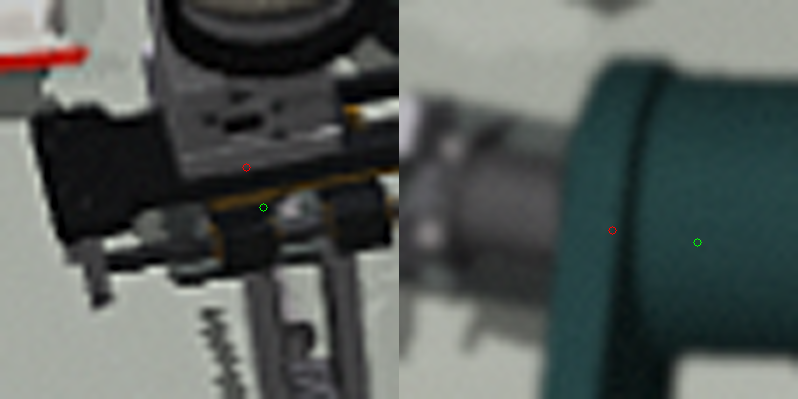

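The arm hides the mouth in both views, so I thread by feel, in small steps and watching the force.

>>> play_rows --translation '[[0.3,0,0],[0.3,0,0],[0.15,0,0],[0.1,0,0],[0.1,0,0],[0.1,0,0],[0.1,0,0],[0,0,0]]' --twist '[[0,0,0],[0,0,0],[0,0,0],[0,0,0],[0,0,0],[0,0,0],[0,0,0],[0,0,0]]' --gripper '[-1,-1,-1,-1,-1,-1,-1,-1]'

```text
time: 10.5
tool_pos: [0.4779, 0.0799, 0.2369]
ee_rot: [-3.141, -0.0, 1.37]
wrist_force: [0.3, 1.0, -2.0]
width: 0.0179
finger_force: 30.0
```

>>> play_rows --translation '[[0.1,0,0],[0.1,0,0],[0.1,0,0],[0,0,0]]' --twist '[[0,0,0],[0,0,0],[0,0,0],[0,0,0]]' --gripper '[-1,-1,-1,-1]'

```text
time: 10.9
tool_pos: [0.4804, 0.0918, 0.2371]
ee_rot: [3.142, -0.0, 1.37]
wrist_force: [-0.4, 0.5, -0.9]
width: 0.0179
finger_force: 30.0
```

>>> play_rows --translation '[[0.1,0,0],[0,0,0]]' --twist '[[0,0,0],[0,0,0]]' --gripper '[-1,-1]'

```text
time: 11.1
tool_pos: [0.4811, 0.0956, 0.237]
ee_rot: [3.142, -0.0, 1.37]
wrist_force: [-0.2, 1.2, -1.2]
width: 0.0177
finger_force: 30.0
```

>>> play_rows --translation '[[0.15,0,0],[0.15,0,0],[0.15,0,0],[0.15,0,0],[0,0,0]]' --twist '[[0,0,0],[0,0,0],[0,0,0],[0,0,0],[0,0,0]]' --gripper '[-1,-1,-1,-1,-1]'

```text
time: 11.6
tool_pos: [0.486, 0.1196, 0.237]
ee_rot: [3.141, -0.001, 1.371]
wrist_force: [0.2, -0.0, -1.6]
width: 0.018
finger_force: 30.0
```

>>> play_rows --translation '[[0.15,0,0],[0.1,0,0],[0.1,0,0],[0.1,0,0],[0,0,0]]' --twist '[[0,0,0],[0,0,0],[0,0,0],[0,0,0],[0,0,0]]' --gripper '[-1,-1,-1,-1,-1]'

```text
time: 12.1
tool_pos: [0.4896, 0.1369, 0.237]
ee_rot: [3.141, -0.001, 1.37]
wrist_force: [0.2, 0.5, -2.2]
width: 0.0176
finger_force: 30.0
```

>>> play_rows --translation '[[0.05,0,0],[0.05,0,0],[0.05,0,0],[0.05,0,0],[0,0,0]]' --twist '[[0,0,0],[0,0,0],[0,0,0],[0,0,0],[0,0,0]]' --gripper '[-1,-1,-1,-1,-1]'

```text
time: 12.6
tool_pos: [0.4911, 0.1444, 0.237]
ee_rot: [3.141, -0.0, 1.37]
wrist_force: [0.3, -0.5, -2.8]
width: 0.0177
finger_force: 30.0
```

>>> play_rows --translation '[[0.05,0,0],[0.05,0,0]]' --twist '[[0,0,0],[0,0,0]]' --gripper '[-1,-1]'

```text
time: 12.8
tool_pos: [0.4918, 0.1481, 0.237]
ee_rot: [-3.141, 0.0, 1.37]
wrist_force: [0.3, -0.5, -1.4]
width: 0.0178
finger_force: 30.0
```

>>> play_rows --translation '[[0.03,0,0],[0.03,0,0]]' --twist '[[0,0,0],[0,0,0]]' --gripper '[-1,-1]'

```text
time: 13.0
tool_pos: [0.4924, 0.1505, 0.237]
ee_rot: [-3.142, 0.0, 1.37]
wrist_force: [-0.6, -0.8, -2.3]
width: 0.0176
finger_force: 30.0
```

>>> play_rows --translation '[[0.03,0,0],[0.03,0,0],[0.02,0,0]]' --twist '[[0,0,0],[0,0,0],[0,0,0]]' --gripper '[-1,-1,-1]'

```text
time: 13.3
tool_pos: [0.493, 0.1537, 0.237]
ee_rot: [-3.141, 0.0, 1.37]
wrist_force: [0.1, -1.2, -2.1]
width: 0.0172
finger_force: 30.0
```

>>> play_rows --translation '[[0.02,0,0],[0.02,0,0]]' --twist '[[0,0,0],[0,0,0]]' --gripper '[-1,-1]'

```text
time: 13.5
tool_pos: [0.4933, 0.1552, 0.237]
ee_rot: [-3.141, 0.0, 1.37]
wrist_force: [-0.6, -0.2, -3.4]
width: 0.0176
finger_force: 30.0
```

>>> play_rows --translation '[[0.02,0,0],[0.02,0,0]]' --twist '[[0,0,0],[0,0,0]]' --gripper '[-1,-1]'

```text
time: 13.7
tool_pos: [0.4936, 0.1568, 0.237]
ee_rot: [-3.141, 0.0, 1.37]
wrist_force: [-0.3, -1.1, -2.3]
width: 0.0176
finger_force: 30.0
```

>>> play_rows --translation '[[0.02,0,0],[0.02,0,0]]' --twist '[[0,0,0],[0,0,0]]' --gripper '[-1,-1]'

```text
time: 13.9
tool_pos: [0.4939, 0.1584, 0.237]
ee_rot: [-3.141, 0.0, 1.37]
wrist_force: [-0.5, -1.5, -2.6]
width: 0.0179
finger_force: 30.0
```

>>> play_rows --translation '[[0.02,0,0],[0.02,0,0]]' --twist '[[0,0,0],[0,0,0]]' --gripper '[-1,-1]'

```text
time: 14.1
tool_pos: [0.4942, 0.1599, 0.237]
ee_rot: [-3.141, -0.0, 1.37]
wrist_force: [0.1, -1.3, -2.4]
width: 0.0179
finger_force: 30.0
```

>>> play_rows --translation '[[0.02,0,0],[0.02,0,0]]' --twist '[[0,0,0],[0,0,0]]' --gripper '[-1,-1]'

```text
time: 14.3
tool_pos: [0.4943, 0.161, 0.2368]
ee_rot: [-3.141, 0.002, 1.37]
wrist_force: [-2.7, -5.0, -3.0]
width: 0.0178
finger_force: 30.0
```

>>> play_rows --translation '[[0,0,0]]' --twist '[[0,0,0]]' --gripper '[-1]'

```text
time: 14.4
tool_pos: [0.4944, 0.161, 0.2368]
ee_rot: [-3.141, 0.002, 1.37]
wrist_force: [-2.5, -5.2, -2.0]
width: 0.0176
finger_force: 30.0
```

>>> play_rows --translation '[[0.005,0,0]]' --twist '[[0,0,0]]' --gripper '[-1]'

```text
time: 14.5
tool_pos: [0.4944, 0.1611, 0.2367]
ee_rot: [-3.141, 0.002, 1.37]
wrist_force: [-1.3, -5.0, -2.7]
width: 0.0174
finger_force: 30.0
```

>>> play_rows --translation '[[0.015,0,0],[0,0,0]]' --twist '[[0,0,0],[0,0,0]]' --gripper '[-1,-1]'

```text
time: 14.7
tool_pos: [0.4945, 0.1613, 0.2368]
ee_rot: [-3.141, 0.003, 1.37]
wrist_force: [-3.2, -5.9, -0.8]
width: 0.0179
finger_force: 30.0
```

>>> play_rows --translation '[[0.02,0,0],[0.015,0,0],[0,0,0]]' --twist '[[0,0,0],[0,0,0],[0,0,0]]' --gripper '[-1,-1,-1]'

```text
time: 15.0
tool_pos: [0.4946, 0.1619, 0.2367]
ee_rot: [-3.14, 0.006, 1.369]
wrist_force: [-3.6, -10.7, 0.2]
width: 0.0181
finger_force: 30.0
```

>>> play_rows --translation '[[0,0,0],[0,0,0],[0,0,0],[0,0,0]]' --twist '[[0,0,0],[0,0,0],[0,0,0],[0,0,0]]' --gripper '[-1,-1,-1,-1]'

```text
time: 15.4
tool_pos: [0.4946, 0.1618, 0.2368]
ee_rot: [-3.14, 0.006, 1.369]
wrist_force: [-3.3, -9.8, -0.7]
width: 0.0178
finger_force: 30.0
```

>>> play_rows --translation '[[0,0,0],[0,0,0],[0,0,0],[0,0,0]]' --twist '[[0,0,0],[0,0,0],[0,0,0],[0,0,0]]' --gripper '[-1,-1,-1,-1]'

```text
time: 15.8
tool_pos: [0.4946, 0.1618, 0.2368]
ee_rot: [-3.14, 0.006, 1.369]
wrist_force: [-3.8, -9.8, -0.3]
width: 0.0172
finger_force: 30.0
```

The press held at about 10.4 N for 0.9 s. I ease off, then lift with the tip slightly up so the roller stays against the collar.

>>> play_rows --translation '[[-0.04,0,0],[-0.005,0,-0.04],[-0.048,0,-0.06],[-0.048,0,-0.06],[-0.048,0,-0.08],[-0.048,0,-0.1],[0,0,-0.1],[0,0,0]]' --twist '[[0,0,0],[0,0,0],[0,0.1,0],[0,0.1,0],[0,0.1,0],[0,0.1,0],[0,0,0],[0,0,0]]' --gripper '[-1,-1,-1,-1,-1,-1,-1,-1]'

```text
time: 16.6
tool_pos: [0.4934, 0.1542, 0.256]
ee_rot: [3.139, -0.042, 1.37]
wrist_force: [-0.8, -2.9, -2.3]
width: 0.0179
finger_force: 30.0
```

```bash
python3 - <<'E'
from h import *
need([.4946,.1618,.25])
for c in ("scene",):
    im=robot.snapshot(c); cv2.imwrite("pics/l1.png",crop(im,190,80,100,75,7))
E
```

```text
t 16.6 pos [0.4934 0.1542 0.256 ] rpy [ 3.1394 -0.0419  1.3699] F [-0.8 -2.9 -2.3] w 0.0179
shift units [ 0.19 -0.01  0.16]
```

View pics/l1.png

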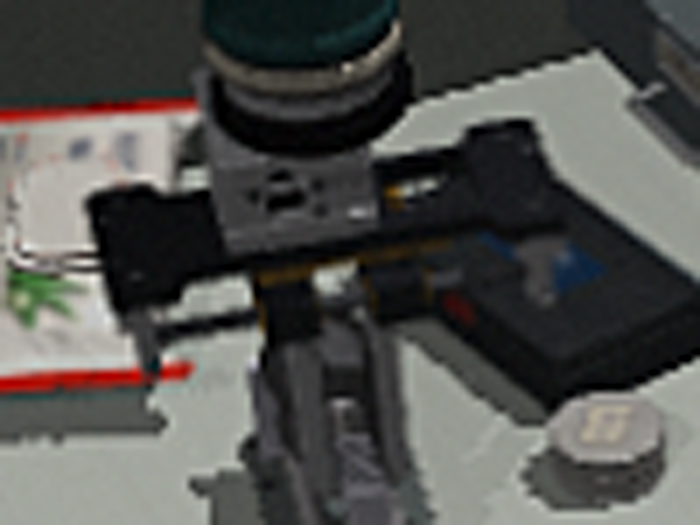

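>>> play_rows --translation '[[-0.04,0,0],[-0.04,0,-0.1],[0,0,-0.3],[0,0,-0.4],[0,0,-0.4],[0,0,-0.3],[0,0,0],[0,0,0]]' --twist '[[0,0,0],[0,0,0],[0,0,0],[0,0,0],[0,0,0],[0,0,0],[0,0,0],[0,0,0]]' --gripper '[-1,-1,-1,-1,-1,-1,-1,-1]'

```text
time: 17.45
tool_pos: [0.4919, 0.1485, 0.3147]
ee_rot: [3.141, -0.041, 1.37]
wrist_force: [-0.3, -0.0, -1.7]
width: 0.0178
finger_force: 30.0
```

```bash
python3 - <<'E'
from h import *
need([.4946,.1618,.25]); o,p,R=st(); print(o["wrist_torque"])
for n in ("roller","roller_mouth","axle_tip"):
  for c in ("scene","top"):
    if n=="roller": im=robot.snapshot(c); cv2.imwrite(f"pics/{c}2.png",im[:,:,::-1])
    print(c,n,[(np.round(d["centre"],3).tolist(),round(float(d["score"]),2)) for d in robot.spot_point(n,c)])
print("expected roller",p+R.apply([.065-.0004,0,.1916]))
print("F",robot.get_obs()["wrist_force"])
t=cv2.imread("pics/top2.png")[:,:,::-1];s=cv2.imread("pics/scene2.png")[:,:,::-1]
cv2.imwrite("pics/l2.png",np.hstack([crop(t,120,200,80,80,5),crop(s,200,75,80,80,5)]))
E
```

```text
t 17.45 pos [0.4919 0.1485 0.3147] rpy [ 3.1409 -0.0405  1.3699] F [-0.3 -0.  -1.7] w 0.0178
shift units [ 0.27 -0.    1.63]
[-0.26598089  0.0688955   0.01978375]
scene roller [([0.505, 0.217, 0.118], 0.41)]
top roller []
scene roller_mouth [([0.503, 0.189, 0.119], 0.43)]
top roller_mouth [([0.643, -0.012, -0.0], 0.42)]
scene axle_tip [([0.398, -0.785, 0.008], 0.75)]
top axle_tip [([0.392, -0.784, 0.009], 0.63)]
expected roller [0.50649095 0.21937751 0.12583417]
F [ 0.20851918 -0.93391958 -1.97600983]
```

View pics/l2.png

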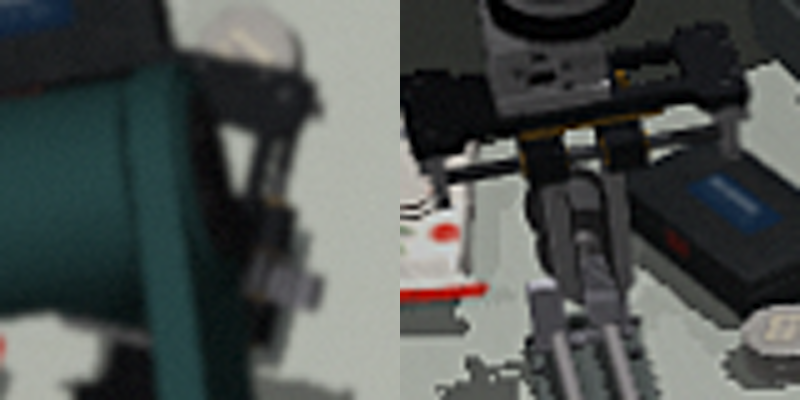

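The roller is lifted and hangs on the axle, at about (575,230) in the scene crop behind the fingers, and the cradle is empty. I carry it gently to the stand with a bit more tip-up.

>>> play_rows --translation '[[-0.07,0,-0.1],[-0.07,0,-0.1],[-0.05,0.1,-0.1],[-0.12,0.2,-0.05],[-0.2,0.3,-0.02],[-0.28,0.35,-0.02],[-0.35,0.35,-0.02],[-0.4,0.35,-0.02]]' --twist '[[0,0.15,0],[0,0.15,0],[0,0,0],[0,0,0],[0,0,0],[0,0,0],[0,0,0],[0,0,0]]' --gripper '[-1,-1,-1,-1,-1,-1,-1,-1]'

```text
time: 18.65
tool_pos: [0.5454, 0.0724, 0.3269]
ee_rot: [-3.141, -0.07, 1.369]
wrist_force: [0.8, 0.7, -1.2]
width: 0.0176
finger_force: 30.0
```

>>> play_rows --translation '[[-0.45,0.35,-0.03],[-0.45,0.35,-0.03],[-0.45,0.35,-0.03],[-0.45,0.35,-0.03],[-0.45,0.35,-0.03],[-0.4,0.35,-0.03],[-0.35,0.35,-0.02],[-0.28,0.3,-0.02]]' --twist '[[0,0,0],[0,0,0],[0,0,0],[0,0,0],[0,0,0],[0,0,0],[0,0,0],[0,0,0]]' --gripper '[-1,-1,-1,-1,-1,-1,-1,-1]'

```text
time: 19.45
tool_pos: [0.6266, -0.0795, 0.3261]
ee_rot: [-3.141, -0.069, 1.368]
wrist_force: [-0.4, 0.5, -3.0]
width: 0.0176
finger_force: 30.0
```

>>> play_rows --translation '[[-0.2,0.2,-0.02],[-0.1,0.1,0],[0,0,0],[0,0,0]]' --twist '[[0,0,0],[0,0,0],[0,0,0],[0,0,0]]' --gripper '[-1,-1,-1,-1]'

```text
time: 19.85
tool_pos: [0.6349, -0.0907, 0.3267]
ee_rot: [-3.141, -0.07, 1.37]
wrist_force: [0.4, -0.5, -2.5]
width: 0.0175
finger_force: 30.0
```

```bash
python3 - <<'E'
from h import *
o,p,R=st(); g=p+R.apply([0,0,.1916]); print("grip axis point",g.round(4)); need(np.array([.6303,-.0727,.125])-R.apply([0,0,.1916]),[np.pi,0,1.365])
tops=[]
for c in ("scene","top"):
    im=robot.snapshot(c); cv2.imwrite(f"pics/{c}3.png",im[:,:,::-1])
    for n in ("axle_tip","axle_far","axle_near","roller","roller_mouth"):
        print(c,n,[(np.round(d["centre"],3).tolist(),round(float(d["score"]),2)) for d in robot.spot_point(n,c) if d["centre"][1]>-.4])
E
python3 - <<'E'
import sys; sys.path.insert(0,".")
from h import *
t=cv2.imread("pics/top3.png")[:,:,::-1];s=cv2.imread("pics/scene3.png")[:,:,::-1]
o,p,R=st(); W=np.array([p+R.apply([x,0,.1916]) for x in (-.03,.0396,.1166)])
outs=[]
for c,im,u,v in (("top",t,205,160),("scene",s,270,110)):
    out=np.ascontiguousarray(crop(im,u,v,80,80,5))
    for q in proj(c,W): cv2.circle(out,tuple(map(int,(q-[u,v]+.5)*5)),3,(0,255,0),1)
    outs.append(out)
cv2.imwrite("pics/c1.png",np.hstack(outs))
E
```

```text
grip axis point [ 0.6375 -0.0774  0.1356]
t 19.85 pos [ 0.6349 -0.0907  0.3267] rpy [-3.1409 -0.0705  1.3701] F [ 0.4 -0.5 -2.5] w 0.0175
shift units [ 0.06 -0.2   0.27]
turn units [-0.01 -0.7   0.05]
scene axle_tip [([0.589, -0.198, 0.001], 0.21)]
scene axle_far []
scene axle_near [([0.513, 0.242, 0.041], 0.49), ([0.643, -0.053, 0.135], 0.45)]
scene roller [([0.648, -0.014, 0.131], 0.49)]
scene roller_mouth [([0.645, -0.042, 0.134], 0.76)]
top axle_tip [([0.504, 0.218, -0.004], 0.53)]
top axle_far [([0.648, -0.019, 0.132], 0.67)]
top axle_near []
top roller [([0.648, -0.015, 0.133], 0.52)]
top roller_mouth [([0.641, -0.037, 0.129], 0.52)]
```

View pics/c1.png

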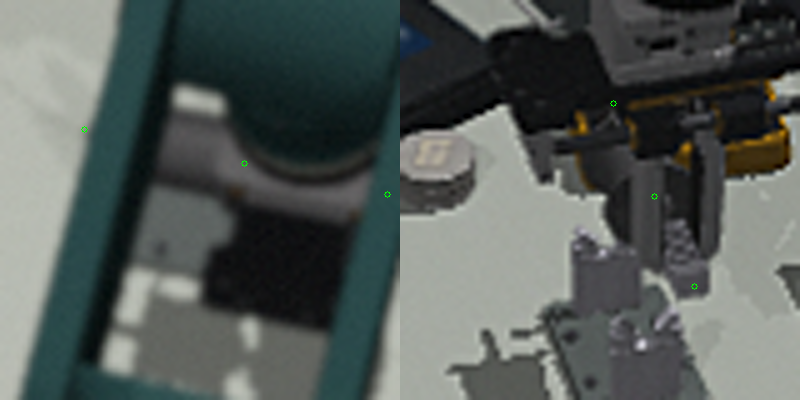

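Here the axle droops about 0.09 rad in the pads: the handle's end shows at (688,279) in the crop, higher than the predicted dot at (694,286). The roller is still on the collar. I correct the pitch and sideways offset and come down to above the forks.

>>> play_rows --translation '[[-0.05,-0.05,0],[-0.03,-0.1,0],[0,-0.05,0.1],[-0.02,0,0.2],[-0.03,0,0.3],[-0.03,0,0.3],[-0.02,0,0.2],[0,0,0]]' --twist '[[0,0.15,0],[0,0.15,0],[0,0,0],[0,0,0],[0,0,0],[0,0,0],[0,0,0],[0,0,0]]' --gripper '[-1,-1,-1,-1,-1,-1,-1,-1]'

```text
time: 21.25
tool_pos: [0.6261, -0.0918, 0.2796]
ee_rot: [-3.137, -0.1, 1.369]
wrist_force: [-0.8, 0.4, -1.8]
width: 0.0175
finger_force: 30.0
```

```bash
python3 - <<'E'
from h import *
o,p,R=st(); g=p+R.apply([0,0,.1916]); print("grip axis point",g.round(4)); need(np.array([.6303,-.0727,.080])-R.apply([0,0,.1916]))
for c in ("scene","top"):
    im=robot.snapshot(c); cv2.imwrite(f"pics/{c}4.png",im[:,:,::-1])
    for n in ("axle_tip","axle_near","roller","roller_mouth"):
        print(c,n,[(np.round(d["centre"],3).tolist(),round(float(d["score"]),2)) for d in robot.spot_point(n,c) if abs(d["centre"][1])<.15])
s=cv2.imread("pics/scene4.png")[:,:,::-1]
W=np.array([p+R.apply([x,0,.1916]) for x in (-.03,.0396,.1166)])
u,v=285,125; out=np.ascontiguousarray(crop(s,u,v,70,70,8))
for q in proj("scene",W): cv2.circle(out,tuple(map(int,(q-[u,v]+.5)*8)),3,(0,255,0),1)
for q in proj("scene",[[.6351,-.0496,.054],[.6515,.0287,.054]]): cv2.circle(out,tuple(map(int,(q-[u,v]+.5)*8)),3,(0,0,255),1)
cv2.imwrite("pics/d1.png",out)
E
```

```text
grip axis point [ 0.629  -0.0729  0.0889]
t 21.25 pos [ 0.6261 -0.0918  0.2796] rpy [-3.1368 -0.1002  1.3695] F [-0.8  0.4 -1.8] w 0.0175
shift units [-0.01  0.03  0.22]
scene axle_tip []
scene axle_near [([0.633, -0.05, 0.087], 0.62)]
scene roller [([0.638, -0.011, 0.086], 0.63)]
scene roller_mouth [([0.637, -0.039, 0.09], 0.64), ([0.64, -0.012, 0.084], 0.53)]
top axle_tip [([0.656, 0.036, 0.09], 0.53)]
top axle_near []
top roller [([0.641, -0.011, 0.091], 0.65)]
top roller_mouth []
```

View pics/d1.png

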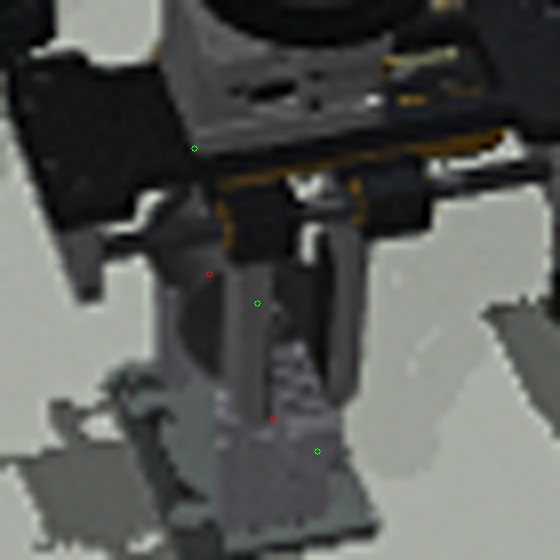

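The roller hangs level, with its origin near (0.64, -0.011, 0.089), and sits above the forks. I lower it gently.

>>> play_rows --translation '[[0,0.05,0.05],[-0.02,0,0.15],[-0.02,0,0.15],[-0.01,0,0.1],[-0.01,0,0.1],[0,0,0]]' --twist '[[0,0,0],[0,0,0],[0,0,0],[0,0,0],[0,0,0],[0,0,0]]' --gripper '[-1,-1,-1,-1,-1,-1]'

```text
time: 22.35
tool_pos: [0.6283, -0.0926, 0.2591]
ee_rot: [-3.14, -0.1, 1.37]
wrist_force: [0.3, -0.2, -2.0]
width: 0.0176
finger_force: 30.0
```

>>> play_rows --translation '[[-0.005,0,0.05],[-0.005,0,0.05],[0,0,0]]' --twist '[[0,0,0],[0,0,0],[0,0,0]]' --gripper '[-1,-1,-1]'

```text
time: 22.65
tool_pos: [0.6285, -0.0926, 0.2561]
ee_rot: [-3.141, -0.1, 1.37]
wrist_force: [0.6, 0.1, -2.4]
width: 0.0179
finger_force: 30.0
```

>>> play_rows --translation '[[-0.005,0,0.05],[-0.005,0,0.05],[-0.005,0,0.05],[0,0,0]]' --twist '[[0,0,0],[0,0,0],[0,0,0],[0,0,0]]' --gripper '[-1,-1,-1,-1]'

```text
time: 23.05
tool_pos: [0.6284, -0.0926, 0.2497]
ee_rot: [-3.141, -0.1, 1.37]
wrist_force: [-0.5, 0.0, -3.8]
width: 0.0178
finger_force: 30.0
```

>>> play_rows --translation '[[-0.003,0,0.03],[-0.003,0,0.03],[0,0,0]]' --twist '[[0,0,0],[0,0,0],[0,0,0]]' --gripper '[-1,-1,-1]'

```text
time: 23.35
tool_pos: [0.6284, -0.0926, 0.2476]
ee_rot: [-3.141, -0.1, 1.37]
wrist_force: [-1.0, 0.7, -2.0]
width: 0.0176
finger_force: 30.0
```

>>> play_rows --translation '[[-0.002,0,0.02],[-0.002,0,0.02],[0,0,0]]' --twist '[[0,0,0],[0,0,0],[0,0,0]]' --gripper '[-1,-1,-1]'

```text
time: 23.65
tool_pos: [0.6285, -0.0926, 0.2461]
ee_rot: [-3.141, -0.1, 1.37]
wrist_force: [-2.5, 0.9, -1.1]
width: 0.0178
finger_force: 30.0
```

>>> play_rows --translation '[[-0.002,0,0.02],[0,0,0],[0,0,0]]' --twist '[[0,0,0],[0,0,0],[0,0,0]]' --gripper '[-1,-1,-1]'

```text
time: 23.95
tool_pos: [0.6285, -0.0926, 0.2454]
ee_rot: [-3.141, -0.1, 1.37]
wrist_force: [-1.4, 0.8, -1.9]
width: 0.018
finger_force: 30.0
```

>>> play_rows --translation '[[-0.002,-0.02,0.02],[0,0,0],[0,0,0]]' --twist '[[0,0,0],[0,0,0],[0,0,0]]' --gripper '[-1,-1,-1]'

```text
time: 24.25
tool_pos: [0.628, -0.0925, 0.2448]
ee_rot: [3.14, -0.1, 1.37]
wrist_force: [0.5, 0.4, -2.6]
width: 0.0179
finger_force: 30.0
```

>>> play_rows --translation '[[-0.002,0,0.02],[0,0,0],[0,0,0]]' --twist '[[0,0,0],[0,0,0],[0,0,0]]' --gripper '[-1,-1,-1]'

```text
time: 24.55
tool_pos: [0.628, -0.0925, 0.2446]
ee_rot: [3.14, -0.1, 1.37]
wrist_force: [-0.6, -0.1, 1.2]
width: 0.0178
finger_force: 30.0
```

>>> play_rows --translation '[[0,0,0],[0,0,0],[0,0,0],[0,0,0],[0,0,0],[0,0,0]]' --twist '[[0,0,0],[0,0,0],[0,0,0],[0,0,0],[0,0,0],[0,0,0]]' --gripper '[-0.7,-0.6,-0.5,-0.4,-0.3,-0.2]'

```text
time: 25.15
tool_pos: [0.6278, -0.0925, 0.2437]
ee_rot: [-3.141, -0.1, 1.37]
wrist_force: [0.3, 0.3, 0.1]
width: 0.0366
finger_force: 0.0
```

>>> play_rows --translation '[[0.01,0,-0.1],[0.02,0,-0.2],[0.04,0,-0.4],[0.06,0,-0.6],[0,0,-0.8],[-0.6,0,-0.8],[-0.8,0,-0.5],[-0.8,0,0]]' --twist '[[0,0,0],[0,0,0],[0,0,0],[0,0,0],[0,0,0],[0,0,0],[0,0,0],[0,0,0]]' --gripper '[-0.2,-0.2,-0.2,-0.2,-0.2,-0.2,-0.2,-0.2]'

```text
time: 25.95
tool_pos: [0.6087, -0.1873, 0.3782]
ee_rot: [3.13, -0.098, 1.372]
wrist_force: [0.8, 1.2, 0.2]
width: 0.0377
finger_force: 0.0
```

>>> play_rows --translation '[[-0.8,-0.8,0],[-0.8,-0.8,0],[-0.8,-0.8,0],[-0.8,-0.8,0],[-0.5,-0.5,0],[0,0,0]]' --twist '[[0,0,0],[0,0,0],[0,0,0],[0,0,0],[0,0,0],[0,0,0]]' --gripper '[-0.2,-0.2,-0.2,-0.2,-0.2,-0.2]'

```text
time: 26.55
tool_pos: [0.4318, -0.3029, 0.3578]
ee_rot: [3.14, -0.098, 1.365]
wrist_force: [1.3, 0.5, -0.5]
width: 0.0378
finger_force: 0.0
```

```bash
python3 - <<'E'
from h import *
need([.5,0,.3]); ims={}
for c in ("scene","top"):
    ims[c]=robot.snapshot(c)
    for n in ("axle_near","axle_far","axle_tip","roller"):
        print(c,n,[(np.round(d["centre"],3).tolist(),round(float(d["score"]),2)) for d in robot.spot_point(n,c) if abs(d["centre"][1])<.15])
cv2.imwrite("pics/f1.png",np.hstack([crop(ims["top"],215,165,66,66,6),crop(ims["scene"],285,145,66,66,6)]))
E
```

```text
t 26.55 pos [ 0.4318 -0.3029  0.3578] rpy [ 3.1404 -0.0981  1.3652] F [ 1.3  0.5 -0.5] w 0.0378
shift units [7.58 0.12 2.2 ]
scene axle_near []
scene axle_far []
scene axle_tip []
scene roller [([0.645, -0.01, 0.052], 0.78)]
top axle_near [([0.637, -0.054, 0.051], 0.45), ([0.43, 0.037, 0.001], 0.28)]
top axle_far [([0.653, 0.026, 0.052], 0.49)]
top axle_tip [([0.657, 0.038, 0.051], 0.48)]
top roller [([0.642, -0.014, 0.051], 0.77)]
```

View pics/f1.png

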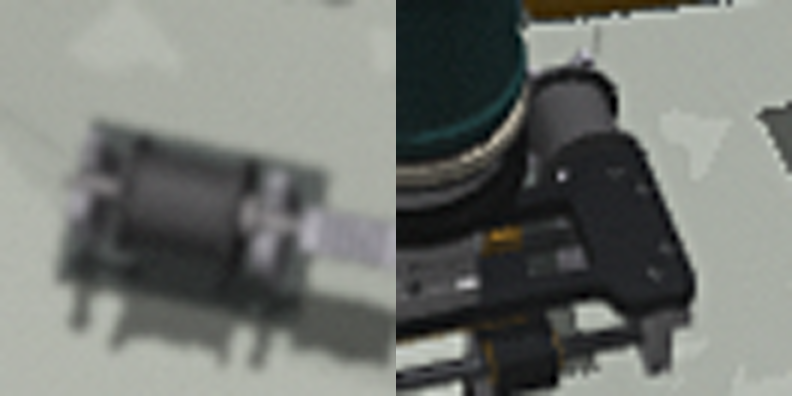

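The top crop shows the roller between the forks at (185,200). The rod lies in both slots, at (85,185) and (265,215), and the handle stands out to the right. I hand in.

```bash
python3 -c "
from bench import robot
print(robot.close_job())"
```

```text
the job is handed in; nothing more can be done
None
```

The job is handed in at about 27 s: the roller was pressed home at about 10 N for 0.9 s, then lifted out on the axle alone, and it now hangs level between both stand forks with the gripper clear; I did not check the bystanders in a final picture.

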